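# Cure a coated module on a coasting turntable

## Robot

A 6-joint arm with a two-finger parallel gripper is mounted at the origin on the work surface. World frame = base frame: x ahead of the robot, y to its left, z up, the work surface at z = 0. Lengths are in m, angles in degrees, forces in N, time in s.
With the tool pointing down it reaches from about 0.4 to 0.825 m from the base axis. Payload 7 kg.
Tool frame: the origin (TCP) lies on the centre line of the jaws, within the pads' length; the fingertips stand 19 mm ahead of it and the grasp point (between the pads) is the TCP; z points along the fingers, y is the line along which they close (so a half turn about z gives the same grasp; the last joint's range is limited). The gripper opens to 88 mm and grips with 3 to 60 N. Pads are 19 mm wide; open, the fingers measure 130 mm over their backs; the gripper's body (78 mm by 193 mm) begins 47 mm behind the grasp point.
Start: joints at [84.861, 20.546, 0.682, 0, -70.136, -16.507], TCP at [0.249, 0.627, 0.246] pointing down, gripper open.
Joint ranges: [-176.03, 176.03], [-82.01, 121.73], [-58.28, 71.71], [-173.87, 95.51], [-174.79, -0.11], [-173.66, 173.66]. Speed limits (degrees/s): [136.94, 136.94, 172.46, 180, 180, 180].

## Interface

Orientations are given as [roll, pitch, yaw] about the fixed x, y, z axes, in that order (R = Rz(yaw) Ry(pitch) Rx(roll)).
In Python, from plant import ctrl gives the robot as it stands.
- The arm moves only by the tool move_arm, never from a script. Its argument "motion" is a list of rows, each a list of 3 entries, a list of its own where there are three numbers: the shift along the tool's x, y, z in mm, then the turn, a rotation vector about the tool's x, y, z in degrees, then the closure, from 0 (fully open) to 1 (shut). A call has 1 to 10 rows; each row is the pose to reach, as a shift and turn from the pose commanded when the call began, along the tool's axes at that moment; what a row does not reach only later rows make up. A row lasts 1/12 s, in which the tool goes at most 41.7 mm and 7.16 degrees, less where a joint would pass 70% of its speed; a pose out of reach is approached as far as the arm can. A call with a gripper value outside its range is refused whole. The fingers move at their own pace and stop on an object; the grip force is fixed at half the most. Time passes only in rows, so rows that repeat a pose let the fingers close. It gives the time, the measured TCP pose, the force, the opening and the grip force at its end, in the units of the state.
- ctrl.get_obs(): the state, without advancing time (a new reading comes with each control period).
- ctrl.snapshot(name): name is "scene" or "top" or "wrist"; returns a dict with "color" (420x560x3 uint8, blue, green, red), "camera_matrix" (3x3 intrinsics, pixels), "cam_to_world" (4x4, takes a point from camera to world coordinates). Camera axes: x right, y up, looking along -z (the intrinsics and any distortion apply to the point x, -y, -z); pixel columns grow to the right and rows downward; lengths in m; the calibration is good to about 2 mm. A picture is of the moment at which its call begins. There is no depth.
- ctrl.close_job(): hands the job in; it is judged then, once.
The state is a dict: "clock": time; "joint_pos": joint angles; "qvel": joint speeds; "tau": joint torques, N m; "tool_pos": TCP position; "orientation": TCP orientation; "force": force on the tool from outside, world axes, zero at the start; "moment": the same for the moment, N m; "opening": finger opening in m; "gripper_force": force on a finger pad.
Only numpy, scipy, OpenCV 4.12 (cv2) and the standard library are available. Lean on these libraries where they do the work, as an engineer would, in place of code of your own. Each camera call takes 0.05 s, during which the arm holds its last target. There are 200 camera calls.

## Task

The pink module on the rotary board holder has fresh coating that must be kept turning while it cures: take the curing lamp out of its cradle, push the turntable by its orange knob so that it coasts on by itself at about one turn in 4 to 15 seconds, and with nothing touching it keep the lamp pointing straight down over the middle of the moving module, about two to three centimetres above it, for at least six seconds. Then stand the lamp upright back in its cradle and let go. Never touch the board or module, never spin the table faster than a turn in 3 seconds, do not drop the lamp, and leave the other things on the mat where they are.

Things in the scene. Friction and masses are not known exactly. Their poses are not given: they have to be found in the camera images.
- knob_top (a point): top centre of the upright push knob on the disc (post 16 mm thick, its orange cap 18 mm thick), 95 mm from the axis, on the far side of it from the module; the knob stands 52 mm above the disc's top face, so this point is 100 mm above the table
- turntable (a joint): angle of the turntable (rad, counter-clockwise from above, endless). Grey disc 220 mm across, top 48 mm above the table; with board 1.2 kg, moment of inertia 0.0065 kg m2 (nominal, varies by 30%). Free bearing: pushed either way it coasts, slowing with a time constant of about 19 s (viscous 0.00034 N m s/rad) plus dry friction 0.0001 N m
- axis (a point): point on the turntable's upright axis, on the disc's top face, 48 mm above the table; its x axis points to the module, away from the knob, and turns with the disc
- module (a point): centre of the top face of the pink coated module, 34 x 34 mm, 62 mm from the axis; it is the highest part of the board there. z up, x away from the axis
- board: green circuit board on a brass carrier, 135 x 80 mm, fixed on the turntable, origin on the turntable's axis, x axis towards the module; its highest parts (module, steel clamp bar) reach 17 mm above the disc. It must not be touched
- holder_base: steel foot of the rotary board holder, 150 mm across, fixed; carries the turntable. Origin at its underside on the axis
- lamp: cordless curing lamp, loose, about 150 g, standing upright in its cradle, lens down. Origin at the centre of the lens face (underside), z up along the lamp. Purple round hood 38 mm across from 0 to 28 mm up, above it a white square body 30 x 30 mm (flats across its x and y) up to 114 mm, green button on top. Grip it by the flats, 60 to 95 mm above the lens
- lamp_lens (a point): centre of the lamp's lens face, same as the lamp's origin; light leaves downwards
- cradle: black round cradle, fixed to the mat, 72 mm across, 22 mm tall, with a round well 52 mm across and 16 mm deep. Origin at the centre of its underside
- cradle_seat (a point): centre of the floor of the cradle's well, on which the lens face of the lamp rests; 16 mm below the cradle's rim
- jar: jar with the blue cap that may stand near the lamp: 52 mm across, 65 mm tall, loose; a bystander, leave it
- tin: low orange tin with a white lid, 64 mm across, 30 mm tall, loose; a bystander, leave it
- squeeze_bottle: white squeeze bottle, 48 mm across, 110 mm tall, loose; a bystander, leave it
- jar_far: white jar with a blue cap, 52 mm across, 65 mm tall, loose; a bystander, leave it
- screwdriver: screwdriver, 160 mm long, lying on the mat, loose; a bystander, leave it
- brush: cleaning brush lying on the mat, loose; a bystander, leave it
- tweezers: steel tweezers, 120 mm long, lying on the mat, loose; a bystander, leave it
Things that resemble listed ones, but are neither listed nor needed, are in the scene too. What is shaped like the cradle but purple or turquoise is not meant.

How it is judged:
By the outcome, as a careful person would: the job done as asked, in the order asked, and still so for the second after the job is handed in, with the robot touching nothing.
It also fails if it takes over 72 s, if anything falls off the work surface, if the arm or the gripper's body presses on something with over 40 N, if the wrist force passes 120 N, or if a joint passes its speed limit or range.

## Working session

There is one attempt and no reset: what is moved stays moved. The work goes in short steps, Python scripts to look and compute and a tool call to move; the robot and the scene stay as the last step left them, time stands still between calls to the robot, and variables do not carry over. Pictures are saved under pics/ and viewed, at most 10 in all, crops included, and the job is handed in when it is done.

Besides the shell and the picture viewer there is one more tool, called after "Call:" by a JSON object that holds its "op" and its "data". move_arm: Moves the arm, as the interface text tells. Its arguments: {"type":"object","properties":{"motion":{"type":"array"}},"required":["motion"]}

```bash
ls; mkdir -p pics; cat > h.py <<'E'
import numpy as np, cv2
from plant import ctrl
def snap(n):
    s=ctrl.snapshot(n); return s['color'],np.array(s['camera_matrix']),np.array(s['cam_to_world'])
def ray(K,T,u,v):
    d=np.array([(u-K[0,2])/K[0,0],-(v-K[1,2])/K[1,1],-1.]); return T[:3,3],T[:3,:3]@d
def onz(K,T,u,v,z):
    o,d=ray(K,T,u,v); return o+d*(z-o[2])/d[2]
def proj(K,T,p):
    c=T[:3,:3].T@(np.array(p)-T[:3,3]); return K[0,0]*c[0]/-c[2]+K[0,2], K[1,1]*-c[1]/-c[2]+K[1,2]
E
python3 - <<'E'
from h import *
import pickle
o=ctrl.get_obs();print(o)
S={n:snap(n) for n in('scene','top','wrist')}
pickle.dump(S,open('s0.pkl','wb'))
for n in S: print(n,S[n][1].tolist(),S[n][2].round(3).tolist())
cv2.imwrite('pics/a.png',np.vstack([cv2.resize(S['top'][0],(560,420))]))
cv2.imwrite('pics/b.png',S['scene'][0])
E
```

```text
pics
{'clock': 0.0, 'joint_pos': array([ 8.48600936e+01,  2.05911297e+01,  6.34976165e-01, -2.08108074e-02,
       -7.01352053e+01, -1.65090169e+01]), 'qvel': array([-0.05328029,  0.0116058 ,  0.10518814,  0.00495149, -0.03130946,
        0.03210424]), 'tau': array([ 3.70185335e-04, -5.82723391e+01,  2.93047625e+01,  6.99716985e+00,
        6.90389556e-03, -1.56794044e-04]), 'tool_pos': array([0.24884738, 0.62697458, 0.24463306]), 'orientation': array([ 1.79906848e+02, -7.20663468e-03, -2.16560046e+01]), 'force': array([-0.20455746,  0.20345525,  0.81042581]), 'moment': array([-0.02388159, -0.01175446, -0.03131112]), 'gripper_force': 0.0, 'opening': 0.08759295881552237}
scene [[517.8223387408962, 0.0, 287.58159211655675], [0.0, 517.8223387408962, 212.34593987866015], [0.0, 0.0, 1.0]] [[0.546, -0.573, 0.611, 1.395], [0.838, 0.39, -0.382, -0.502], [-0.019, 0.72, 0.693, 1.189], [0.0, 0.0, 0.0, 1.0]]
top [[433.4886575740432, 0.0, 278.60794759462954], [0.0, 433.4886575740432, 210.43587590529714], [0.0, 0.0, 1.0]] [[-0.141, 0.967, -0.212, 0.188], [-0.99, -0.138, 0.029, 0.105], [-0.001, 0.214, 0.977, 1.267], [0.0, 0.0, 0.0, 1.0]]
wrist [[305.51747458578023, 0.0, 284.17379692993455], [0.0, 305.51747458578023, 204.4603647894322], [0.0, 0.0, 1.0]] [[-0.371, 0.896, 0.243, 0.315], [-0.929, -0.358, -0.097, 0.602], [-0.0, -0.262, 0.965, 0.384], [0.0, 0.0, 0.0, 1.0]]
```

View pics/a.png

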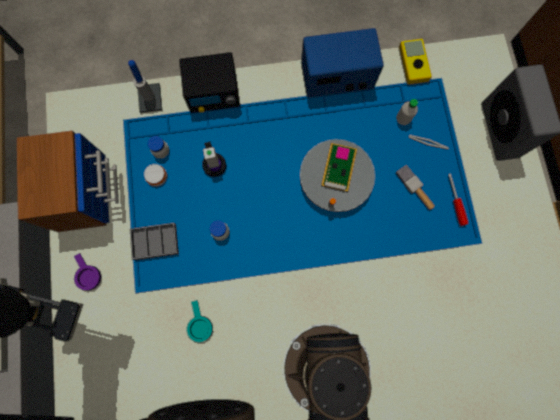

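View pics/b.png

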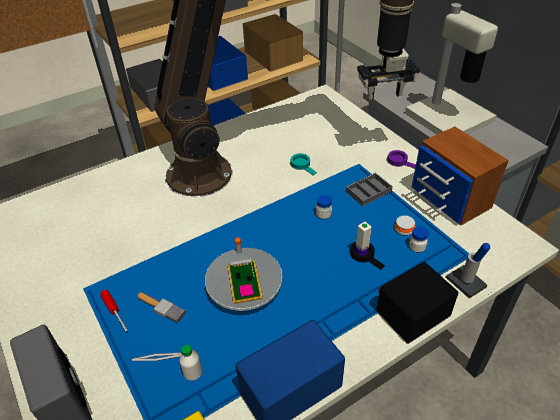

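Top view: the lamp (white body, green button) stands in the black cradle at (212,160). The disc is at (337,175), the module at (343,153) and the knob at (333,203). Look-alikes: turquoise cradle (200,328) and purple cradle (88,277) are not meant. White things that could pass for the lamp are the jars (158,148) and (220,231), the bottle with a green cap (407,112) and the blue pen stand (140,85). The lamp is the one at (212,160).

```bash
python3 - <<'E'
from h import *
import pickle
S=pickle.load(open('s0.pkl','rb'))
def cen(n,lo,hi,box):
    im,K,T=S[n]; h=cv2.cvtColor(im,cv2.COLOR_BGR2HSV); m=cv2.inRange(h,lo,hi)
    x0,y0,x1,y1=box; z=np.zeros_like(m); z[y0:y1,x0:x1]=m[y0:y1,x0:x1]
    M=cv2.moments(z,True); return M['m10']/M['m00'],M['m01']/M['m00'],M['m00']
print('lampred')
for n,b in (('top',(300,130,380,215)),('scene',(200,225,290,310))):
    im,K,T=S[n]
    p=cen(n,(150,120,100),(175,255,255),b);print(n,'module',p,onz(K,T,p[0],p[1],.065))
    p=cen(n,(5,150,100),(15,255,255),b);print(n,'knob',p,onz(K,T,p[0],p[1],.095))
for n,b in (('top',(195,135,235,185)),('scene',(345,210,385,275))):
    im,K,T=S[n]
    p=cen(n,(45,80,50),(85,255,255),b);print(n,'button',p,onz(K,T,p[0],p[1],.006+.118))
    p=cen(n,(125,60,20),(160,255,255),b);print(n,'purple',p)
c=lambda n,x,y,w,h,s:cv2.resize(S[n][0][y:y+h,x:x+w],None,fx=s,fy=s,interpolation=cv2.INTER_CUBIC)
cv2.imwrite('pics/c.png',np.hstack([c('top',185,130,57,75,7),c('scene',340,210,57,75,7)]))
E
```

```text
lampred
top module (342.2105263157895, 152.72932330827066, 133.0) [ 0.59382771 -0.13947385  0.065     ]
top knob (332.4074074074074, 200.74074074074073, 27.0) [ 0.44873501 -0.08218423  0.095     ]
scene module (245.88805970149255, 289.86567164179104, 134.0) [ 0.59484897 -0.14191862  0.065     ]
scene knob (237.32258064516128, 240.61290322580646, 31.0) [ 0.44772758 -0.08365358  0.095     ]
top button (208.5, 152.0, 16.0) [0.62844416 0.24043714 0.124     ]
top purple (216.02409638554218, 166.15662650602408, 83.0)
scene button (364.3076923076923, 225.0, 13.0) [0.62490338 0.23894038 0.124     ]
scene purple (361.37931034482756, 251.39080459770116, 87.0)
```

View pics/c.png

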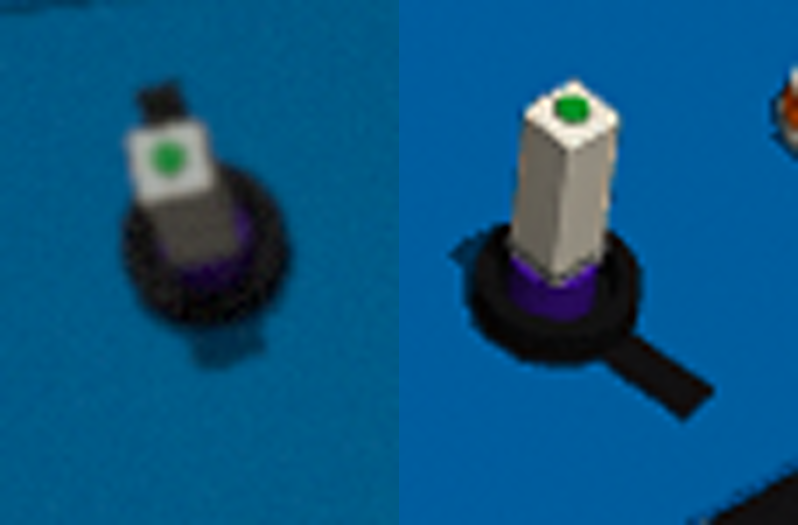

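```bash
cat >> h.py <<'E'
from scipy.spatial.transform import Rotation as Ro
def pose():
    o=ctrl.get_obs(); return np.array(o['tool_pos']),Ro.from_euler('xyz',o['orientation'],degrees=True),o
E
python3 - <<'E'
from h import *
import pickle
S=pickle.load(open('s0.pkl','rb'))
p,R,o=pose()
im,K,T=S['top']
h=cv2.cvtColor(im,cv2.COLOR_BGR2HSV)
for n,b,v in (('top',(195,135,235,185),150),('scene',(345,210,385,275),215)):
    im,K,T=S[n]; x,y,X,Y=b; s=6
    up=cv2.resize(im[y:Y,x:X],None,fx=s,fy=s,interpolation=cv2.INTER_CUBIC)
    hs=cv2.cvtColor(up,cv2.COLOR_BGR2HSV)
    g=up.max(2); m=((g>v)|((hs[...,0]>45)&(hs[...,0]<85)&(hs[...,1]>90))).astype(np.uint8)
    c=max(cv2.findContours(m,0,2)[0],key=cv2.contourArea)[:,0].astype(float)
    w=np.array([onz(K,T,x+(a+.5)/s-.5,y+(d+.5)/s-.5,.120)[:2] for a,d in c],np.float32)
    r=cv2.minAreaRect(w*1000); print(n,'toprect mm',r)
    # cradle black: outline at z .022
    k=(up.max(2)<60).astype(np.uint8)
    x,y,X,Y=(190,130,235,190) if n=='top' else (340,235,395,275)
    up=cv2.resize(im[y:Y,x:X],None,fx=s,fy=s,interpolation=cv2.INTER_CUBIC)
    b,g,r_=[up[...,i].astype(int) for i in range(3)]
    k=(~((b>1.6*np.maximum(g,1)*1.0)&(b>60)&(r_<g))).astype(np.uint8)
    k=cv2.morphologyEx(k,cv2.MORPH_OPEN,np.ones((80,80),np.uint8) if 0 else cv2.getStructuringElement(2,(81,81)))
    c=max(cv2.findContours(k,0,2)[0],key=cv2.contourArea)[:,0].astype(float)
    w=np.array([onz(K,T,x+(a+.5)/s-.5,y+(d+.5)/s-.5,.020)[:2] for a,d in c],np.float32)
    print('cradle',cv2.minEnclosingCircle(w*1000), cv2.fitEllipse(w*1000))
for q in ([.35,.35,.246],[.61,.24,.246]): print((R.inv().apply(np.array(q)-p)*1000).round(1))
print(R.as_matrix().round(3))
E
```

```text
top toprect mm ((628.365966796875, 240.38392639160156), (26.198190689086914, 26.711772918701172), 3.4578256607055664)
cradle ((643.7559204101562, 245.80142211914062), 117.73152923583984) ((641.5511474609375, 224.7586212158203), (190.9059295654297, 1077.267333984375), 172.23785400390625)
scene toprect mm ((625.1304321289062, 238.6964569091797), (28.039152145385742, 27.610523223876953), 4.741968154907227)
cradle ((623.4435424804688, 250.17491149902344), 58.57078552246094) ((625.2504272460938, 241.34173583984375), (72.04386901855469, 110.38033294677734), 46.31501388549805)
[196.2 220.2  -0.8]
[478.4 226.5  -0.8]
[[ 0.929 -0.369 -0.   ]
 [-0.369 -0.929 -0.001]
 [ 0.     0.001 -1.   ]]
```

Call:
{"op": "move_arm", "data": {"motion": [[[20,22,0],[0,0,5],0],[[45,50,0],[0,0,12],0],[[70,80,0],[0,0,19],0],[[97,110,0],[0,0,26],0],[[125,140,0],[0,0,33],0],[[150,170,0],[0,0,40],0],[[180,195,0],[0,0,47],0],[[215,212,0],[0,0,54],0],[[253,220,0],[0,0,61],0],[[292,222,0],[0,0,64.5],0]]}}

```text
clock: 0.98
tool_pos: [0.4388, 0.3112, 0.2464]
orientation: [-180.0, 0.1, -86.5]
force: [0.2, 1.0, 0.4]
opening: 0.0877
gripper_force: 0.0
```

```bash
python3 - <<'E'
from h import *
p,R,o=pose();print(o['clock'],p,o['orientation'],o['joint_pos'].round(1),(R.inv().apply(np.array([.627,.24,.2])-p)*1000).round(1))
E
```

```text
0.9833 [0.43883905 0.31121244 0.24642142] [-1.79968777e+02  7.30923442e-02 -8.64985621e+01] [ 56.2   7.6 -16.6  -0.  -65.8 -52.7] [  82.6 -183.4   46.4]
```

Call:
{"op": "move_arm", "data": {"motion": [[[16,-36,8],[0,0,0],0],[[33,-73,18],[0,0,0],0],[[49,-110,28],[0,0,0],0],[[66,-147,38],[0,0,0],0],[[83,-183,46],[0,0,0],0],[[83,-183,46],[0,0,0],0],[[83,-183,46],[0,0,0],0]]}}

```text
clock: 1.57
tool_pos: [0.6277, 0.241, 0.197]
orientation: [179.8, -0.1, -86.3]
force: [0.4, -0.1, 0.5]
opening: 0.0877
gripper_force: 0.0
```

```bash
python3 - <<'E'
from h import *
p,R,o=pose();print(o['clock'],p,o['orientation'],o['joint_pos'].round(1))
im,K,T=snap('wrist'); cv2.imwrite('pics/d.png',im); np.savez('w1.npz',im=im,K=K,T=T)
print('tcp px',proj(K,T,p), 'lamp top pred',proj(K,T,[.627,.24,.12]))
h=cv2.cvtColor(im,cv2.COLOR_BGR2HSV); m=cv2.inRange(h,(45,80,50),(85,255,255)); M=cv2.moments(m,True);u,v=M['m10']/M['m00'],M['m01']/M['m00'];print(u,v,M['m00'],onz(K,T,u,v,.123))
E
```

```text
1.5667 [0.62774695 0.2409607  0.19697132] [ 1.79815404e+02 -1.11966351e-01 -8.63417730e+01] [ 37.6  22.2  -3.3  -0.  -64.7 -33.9]
tcp px (np.float64(286.72839339546346), np.float64(266.2302608896445)) lamp top pred (np.float64(286.72244691239695), np.float64(217.77209422846013))
285.44621513944224 220.91633466135457 251.0 [0.62787278 0.24152229 0.123     ]
```

View pics/d.png

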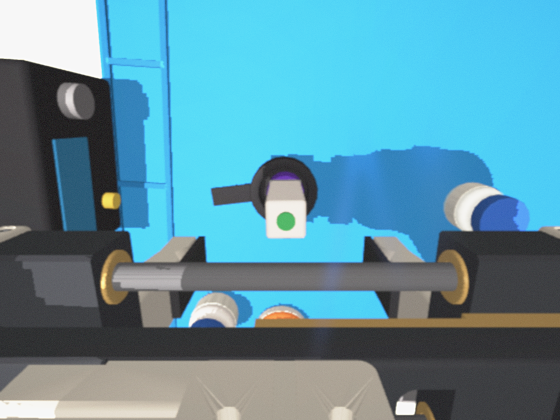

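Wrist view: the lamp top is square to the fingers and centred at (285,221), with the cradle ring around (284,190). The lamp sits in the black, handled cradle, so it is the right one.

Call:
{"op": "move_arm", "data": {"motion": [[[0,0,30],[0,0,0],0],[[0,0,60],[0,0,0],0],[[0,0,90],[0,0,0],0],[[0,0,110],[0,0,0],0],[[0,0,110],[0,0,0],0],[[0,0,110],[0,0,0],0.5],[[0,0,110],[0,0,0],1],[[0,0,110],[0,0,0],1],[[0,0,110],[0,0,0],1],[[0,0,110],[0,0,0],1]]}}

```text
clock: 2.45
tool_pos: [0.6272, 0.2432, 0.0911]
orientation: [-179.9, 0.1, -86.1]
force: [-0.2, -0.2, 0.2]
opening: 0.0599
gripper_force: 0.0
```

```bash
python3 - <<'E'
from h import *
d=np.load('w1.npz'); print('cradle',onz(d['K'],d['T'],284.5,190,.022))
p,R,o=pose();print(o['clock'],p,o['orientation'],o['opening'],o['gripper_force'],o['force'])
E
```

```text
cradle [0.62827076 0.24062119 0.022     ]
2.45 [0.62718661 0.24324577 0.09112543] [-1.79885266e+02  6.89901339e-02 -8.61363135e+01] 0.059898414904694226 0.0 [-0.18962754 -0.19995461  0.21512268]
```

Call:
{"op": "move_arm", "data": {"motion": [[[0,0,0],[0,0,0],1],[[0,0,0],[0,0,0],1],[[0,0,0],[0,0,0],1],[[0,0,0],[0,0,0],1],[[0,0,0],[0,0,0],1],[[0,0,0],[0,0,0],1],[[0,0,0],[0,0,0],1],[[0,0,0],[0,0,0],1]]}}

```text
clock: 3.12
tool_pos: [0.6267, 0.2427, 0.0895]
orientation: [180.0, -0.0, -86.2]
force: [-0.3, -0.0, 1.9]
opening: 0.0295
gripper_force: 30.0
```

```bash
python3 - <<'E'
from h import *
p,R,o=pose()
for i in range(3):
  p,R,o=pose();print(o['clock'],p,o['orientation'],o['opening'],o['gripper_force'],o['force']); snap('top')
E
```

```text
3.1167 [0.62668157 0.24272481 0.08951425] [ 1.79994202e+02 -7.19247193e-03 -8.61501773e+01] 0.029450451059118796 29.959814250469208 [-0.33958403 -0.03053492  1.88396066]
3.1667 [0.62666702 0.24276753 0.08949788] [ 1.79993119e+02 -6.79269768e-03 -8.61460957e+01] 0.030095942516559837 29.959852695465088 [-1.09693589 -0.17990579  1.04323243]
3.2167 [0.62668058 0.2427472  0.08954873] [ 1.79997976e+02 -2.96190670e-03 -8.61508729e+01] 0.029822900793570615 29.960010945796967 [ 0.4035985  -0.57595834  1.17396626]
```

```bash
cat >> h.py <<'E'
A=np.array([.5365,-.118]); OFF=np.array([0,-.001]); DZ=.0835
def plan(pts,p0,R):
    "pts: lamp xy + lens z -> tool shifts mm"
    out=[]
    for x,y,z in pts:
        t=np.array([x-OFF[0],y-OFF[1],z+DZ]); out.append((R.inv().apply(t-p0)*1000).round(1).tolist())
    return out
def circ(phi,r,z): return [A[0]+r*np.cos(phi),A[1]+r*np.sin(phi),z]
E
python3 - <<'E'
from h import *
import pickle
S=pickle.load(open('s0.pkl','rb'))
p0=np.array([.6267,.2427,.0895]); R=Ro.from_euler('xyz',[180,0,-86.15],degrees=True)
k=np.array([.4482,-.0829]); kn=np.arctan2(*(k-A)[::-1]); print(np.degrees(kn),np.linalg.norm(k-A))
# disc centre check: orange knob & disc colour
im,K,T=S['top'];h=cv2.cvtColor(im,cv2.COLOR_BGR2HSV);m=cv2.inRange(h,(0,0,60),(179,70,255));z=np.zeros_like(m);z[125:222,290:385]=m[125:222,290:385]
c=max(cv2.findContours(z,0,2)[0],key=cv2.contourArea)[:,0];w=np.array([onz(K,T,a,b,.048)[:2] for a,b in c],np.float32);print(cv2.minEnclosingCircle(w*1000))
f0=kn-np.radians(16.95+4); print('start',circ(f0,.095,.075))
ps=[[.6267,.2415,.11]]+[circ(f0,.095,.11),circ(f0,.095,.075)]
print(plan(ps,p0,R))
E
```

```text
158.3217588943018 0.09502052409874405
((535.3394775390625, -115.88936614990234), 110.37726593017578)
start [np.float64(0.46660248029066653), np.float64(-0.05366232255914627), 0.075]
[[0.2, 0.0, -104.0], [283.9, 179.6, -104.0], [283.9, 179.6, -69.0]]
```

Call:
{"op": "move_arm", "data": {"motion": [[[0,0,-15],[0,0,0],1],[[0,0,-40],[0,0,0],1],[[0,0,-75],[0,0,0],1],[[10,6,-104],[0,0,0],1],[[40,25,-104],[0,0,0],1],[[72,46,-104],[0,0,0],1],[[105,67,-104],[0,0,0],1],[[138,88,-104],[0,0,0],1],[[171,109,-104],[0,0,0],1],[[204,130,-104],[0,0,0],1]]}}

```text
clock: 4.1
tool_pos: [0.5092, 0.0291, 0.1933]
orientation: [180.0, 0.0, -86.1]
force: [0.8, -0.2, -1.4]
opening: 0.0302
gripper_force: 30.0
```

Call:
{"op": "move_arm", "data": {"motion": [[[33,21,0],[0,0,0],1],[[62,40,0],[0,0,0],1],[[80,50,0],[0,0,0],1],[[80,50,10],[0,0,0],1],[[80,50,28],[0,0,0],1],[[80,50,35],[0,0,0],1],[[80,50,35],[0,0,0],1],[[80,50,35],[0,0,0],1]]}}

```text
clock: 4.77
tool_pos: [0.4661, -0.0525, 0.1583]
orientation: [179.9, -0.0, -86.1]
force: [-0.2, 0.2, -1.9]
opening: 0.0301
gripper_force: 30.0
```

```bash
sed -i 's/^A=np.array.*\]); OFF/A=np.array([.536,-.117]); OFF/' h.py; python3 - <<'E'
from h import *
snap('top')
im,K,T=snap('scene'); cv2.imwrite('pics/e.png',cv2.resize(im[180:320,180:330],None,fx=4,fy=4))
p,R,o=pose();print(o['clock'],p,o['orientation'],o['opening'],o['gripper_force'],o['force'])
kn=np.radians(158.3); f0=kn-np.radians(16.95+4)
d=np.cumsum([.02,.03,.04,.05,.065,.08,.095,.105,.113,.113]);
for q in plan([circ(f0+x,.095,.075) for x in d],p,R): print(q)
for q in plan([circ(f0,.095,.075)],p,R): print('now',q)
E
```

```text
4.8667 [ 0.46679081 -0.0522507   0.15904155] [-1.79973303e+02 -9.03161998e-03 -8.61003545e+01] 0.02961608066351528 29.960761964321136 [-0.06519052  0.69311335 -0.24056202]
[0.7, 2.0, 0.5]
[2.7, 4.0, 0.5]
[5.5, 6.6, 0.5]
[9.1, 9.6, 0.5]
[14.1, 13.3, 0.5]
[20.5, 17.4, 0.5]
[28.5, 21.5, 0.5]
[37.8, 25.2, 0.5]
[48.1, 28.1, 0.5]
[58.7, 29.8, 0.5]
now [-0.7, 0.6, 0.5]
```

View pics/e.png

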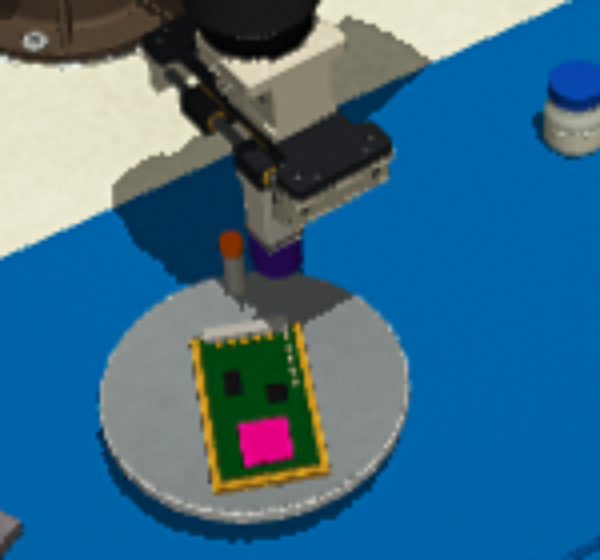

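Call:
{"op": "move_arm", "data": {"motion": [[[1,2,0],[0,0,0],1],[[3,4,0],[0,0,0],1],[[5.5,6.5,0],[0,0,0],1],[[9,9.5,0],[0,0,0],1],[[14,13.5,0],[0,0,0],1],[[20.5,17.5,0],[0,0,0],1],[[28.5,21.5,0],[0,0,0],1],[[38,25,0],[0,0,0],1],[[48,28,0],[0,0,0],1],[[58.5,30,0],[0,0,0],1]]}}

```text
clock: 5.7
tool_pos: [0.4397, -0.1142, 0.1586]
orientation: [180.0, 0.0, -86.2]
force: [-0.8, -0.2, -2.2]
opening: 0.0299
gripper_force: 30.0
```

Call:
{"op": "move_arm", "data": {"motion": [[[0,0,-12],[0,0,0],1],[[0,-10,-32],[0,0,0],1],[[0,-38,-42],[0,0,0],1],[[0,-70,-42],[0,0,0],1],[[0,-95,-42],[0,0,0],1]]}}

```text
clock: 6.12
tool_pos: [0.5373, -0.1077, 0.2017]
orientation: [-179.8, -0.0, -86.2]
force: [-0.1, 0.5, -1.7]
opening: 0.0298
gripper_force: 30.0
```

```bash
cat >> h.py <<'E'
def angle(tag,cams=('scene','top')):
    "module angle from knob/pink in a view; appends to log"
    res=[]
    for n in cams:
        t=ctrl.get_obs()['clock']; im,K,T=snap(n); h=cv2.cvtColor(im,cv2.COLOR_BGR2HSV)
        b=(300,130,380,215) if n=='top' else (190,210,300,320)
        for nm,lo,hi,z,off in (('mod',(150,120,80),(175,255,255),.065,0),('knob',(3,170,80),(15,255,255),.095,np.pi)):
            m=cv2.inRange(h,lo,hi); w=np.zeros_like(m); w[b[1]:b[3],b[0]:b[2]]=m[b[1]:b[3],b[0]:b[2]]
            M=cv2.moments(w,True)
            if M['m00']<10: continue
            q=onz(K,T,M['m10']/M['m00'],M['m01']/M['m00'],z)[:2]-A
            res.append((round(t,3),n,nm,int(M['m00']),round(float(np.linalg.norm(q))*1000,1),round(float(np.arctan2(q[1],q[0])+off)%(2*np.pi),3)))
    open('log.txt','a').write(''.join(repr(r)+'\n' for r in res)); 
    for r in res: print(*r)
E
python3 - <<'E'
from h import *
angle('a');angle('b')
p,R,o=pose();print(o['clock'],p,o['force'],o['opening'])
E
```

```text
6.117 scene mod 129 61.6 0.807
6.117 scene knob 37 95.8 0.867
6.167 top knob 23 94.1 0.919
6.217 scene mod 122 60.3 0.947
6.217 scene knob 34 95.8 0.999
6.267 top knob 22 94.7 1.05
6.3167 [ 0.53477625 -0.10748402  0.19961794] [-1.24331422  0.31028135 -1.39325194] 0.029789076747468547
```

```bash
cat > tr.py <<'E'
from h import *
import sys,ast
from scipy.optimize import least_squares
def fit():
    L=[ast.literal_eval(l) for l in open('log.txt')]
    L=[l for l in L if l[2]=='knob' and l[3]>=18 and abs(l[4]-95)<5]
    t=np.array([l[0] for l in L]); th=np.array([l[5] for l in L]); t0=t[0]
    def model(x,t):
        s=t-t0; tau=x[2]; c=.0154*19/ tau; return x[0]+(x[1]+c*tau)*tau*(1-np.exp(-s/tau))-c*tau*s
    f=lambda x:np.append(np.angle(np.exp(1j*(th-model(x,t))))/.02,(x[2]-19)/4)
    x=least_squares(f,[th[0],1.3,19]).x
    r=f(x); print('fit',x.round(3),'res',(r[-7:-1]*.02).round(3)); return lambda s:model(x,s)
def rows(ncall,zs=None,first=0):
    m=fit(); p,R,o=pose(); t=o['clock']; lamp=p[:2]+OFF
    q=np.array(circ(m(t),.062,.09)); print('t',t,'lens z',p[2]-DZ,'err now mm',((lamp-q[:2])*1000).round(1),'omega',(m(t+.05)-m(t-.05))*10)
    for c in range(ncall):
        P=[]
        for k in range(1,11):
            i=c*10+k; w=min(1,i/4) if first else 1
            P.append(np.r_[(1-w)*lamp+w*np.array(circ(m(t+i/12),.062,0)[:2]),(.09 if not first else max(.09,p[2]-DZ-.004*i))])
        out=plan(P,p,R); p=np.array([P[-1][0]-OFF[0],P[-1][1]-OFF[1],P[-1][2]+DZ])
        print([[round(v*2)/2 for v in r] for r in out])
E
python3 -c "
from tr import *
rows(2,first=1)"
```

```text
fit [ 0.864  1.264 19.   ] res [ 0.003 -0.008  0.009 -0.003]
t 6.3167 lens z 0.1161179370834775 err now mm [-28.5 -47.2] omega 1.247857571240747
[[-12.0, -6.5, 4.0], [-25.0, -10.0, 8.0], [-39.0, -10.5, 12.0], [-53.0, -7.5, 16.0], [-53.5, -1.5, 20.0], [-53.0, 5.0, 24.0], [-52.5, 11.0, 26.0], [-51.0, 17.0, 26.0], [-48.5, 23.0, 26.0], [-46.0, 28.5, 26.0]]
[[3.0, 5.0, 0.0], [6.5, 10.0, 0.0], [11.0, 14.5, 0.0], [15.0, 18.5, 0.0], [20.0, 22.0, 0.0], [25.0, 25.0, 0.0], [30.5, 28.0, 0.0], [36.0, 30.0, 0.0], [41.5, 31.5, 0.0], [47.0, 32.5, 0.0]]
```

Call:
{"op": "move_arm", "data": {"motion": [[[-12,-6.5,4],[0,0,0],1],[[-25,-10,8],[0,0,0],1],[[-39,-10.5,12],[0,0,0],1],[[-53,-7.5,16],[0,0,0],1],[[-53.5,-1.5,20],[0,0,0],1],[[-53,5,24],[0,0,0],1],[[-52.5,11,26],[0,0,0],1],[[-51,17,26],[0,0,0],1],[[-48.5,23,26],[0,0,0],1],[[-46,28.5,26],[0,0,0],1]]}}

```text
clock: 7.15
tool_pos: [0.5028, -0.0633, 0.1748]
orientation: [-180.0, -0.0, -86.2]
force: [-0.6, -0.6, -0.9]
opening: 0.0297
gripper_force: 30.0
```

```bash
python3 -c "
from tr import *
p,R,o=pose();print(p)
angle('c',('scene',))
rows(2)"
```

```text
[ 0.50277919 -0.06327652  0.17483971]
7.15 scene mod 94 56.4 2.14
7.15 scene knob 40 96.5 2.151
fit [ 0.863  1.289 19.026] res [ 0.004 -0.008  0.008 -0.005  0.   ]
t 7.2 lens z 0.09135047245874882 err now mm [2.9 2.6] omega 1.201658207106835
[[6.0, 8.0, 1.5], [10.0, 12.5, 1.5], [14.5, 17.0, 1.5], [19.5, 20.5, 1.5], [24.5, 23.5, 1.5], [30.0, 26.5, 1.5], [35.5, 28.5, 1.5], [41.5, 30.0, 1.5], [47.0, 31.0, 1.5], [53.0, 31.5, 1.5]]
[[6.0, 0.0, 0.0], [11.5, -1.0, 0.0], [17.5, -2.0, 0.0], [23.0, -4.0, 0.0], [28.0, -6.0, 0.0], [33.0, -8.5, 0.0], [38.0, -12.0, 0.0], [42.5, -15.5, 0.0], [46.5, -19.0, 0.0], [50.0, -23.5, 0.0]]
```

Call:
{"op": "move_arm", "data": {"motion": [[[6,8,1],[0,0,0],1],[[10,12.5,1],[0,0,0],1],[[14.5,17,1],[0,0,0],1],[[19.5,20.5,1],[0,0,0],1],[[24.5,23.5,1],[0,0,0],1],[[30,26.5,1],[0,0,0],1],[[35.5,28.5,1],[0,0,0],1],[[41.5,30,1],[0,0,0],1],[[47,31,1],[0,0,0],1],[[53,31.5,1],[0,0,0],1]]}}

```text
clock: 8.03
tool_pos: [0.4755, -0.1183, 0.1735]
orientation: [180.0, -0.0, -86.2]
force: [0.3, -0.3, -1.1]
opening: 0.03
gripper_force: 30.0
```

```bash
python3 -c "
from tr import *
angle('c',('scene',))
rows(2)"
```

```text
8.033 scene mod 87 56.9 3.262
8.033 scene knob 42 94.6 3.174
fit [ 0.863  1.285 18.732] res [ 0.004 -0.008  0.008 -0.005  0.004 -0.002]
t 8.0833 lens z 0.09001444449838418 err now mm [1.3 2.8] omega 1.1279232896997815
[[8.5, 1.0, 0.0], [14.0, 0.0, 0.0], [19.5, -1.5, 0.0], [25.0, -3.5, 0.0], [30.0, -5.5, 0.0], [35.0, -8.5, 0.0], [39.5, -12.0, 0.0], [44.0, -15.5, 0.0], [47.5, -19.5, 0.0], [51.0, -24.0, 0.0]]
[[3.0, -4.5, 0.0], [5.5, -9.5, 0.0], [8.0, -14.5, 0.0], [9.5, -19.5, 0.0], [11.0, -24.5, 0.0], [11.5, -30.0, 0.0], [12.0, -35.0, 0.0], [12.0, -40.5, 0.0], [11.5, -45.5, 0.0], [10.5, -51.0, 0.0]]
```

Prediction holds; running two calls between checks.

Call:
{"op": "move_arm", "data": {"motion": [[[8.5,1,0],[0,0,0],1],[[14,0,0],[0,0,0],1],[[19.5,-1.5,0],[0,0,0],1],[[25,-3.5,0],[0,0,0],1],[[30,-5.5,0],[0,0,0],1],[[35,-8.5,0],[0,0,0],1],[[39.5,-12,0],[0,0,0],1],[[44,-15.5,0],[0,0,0],1],[[47.5,-19.5,0],[0,0,0],1],[[51,-24,0],[0,0,0],1]]}}

```text
clock: 8.92
tool_pos: [0.5034, -0.1673, 0.1735]
orientation: [180.0, 0.0, -86.1]
force: [-0.4, 0.5, -1.2]
opening: 0.0299
gripper_force: 30.0
```

Call:
{"op": "move_arm", "data": {"motion": [[[3,-4.5,0],[0,0,0],1],[[5.5,-9.5,0],[0,0,0],1],[[8,-14.5,0],[0,0,0],1],[[9.5,-19.5,0],[0,0,0],1],[[11,-24.5,0],[0,0,0],1],[[11.5,-30,0],[0,0,0],1],[[12,-35,0],[0,0,0],1],[[12,-40.5,0],[0,0,0],1],[[11.5,-45.5,0],[0,0,0],1],[[10.5,-51,0],[0,0,0],1]]}}

```text
clock: 9.75
tool_pos: [0.555, -0.1739, 0.1735]
orientation: [180.0, 0.0, -86.1]
force: [-0.0, 0.5, -1.8]
opening: 0.03
gripper_force: 30.0
```

```bash
python3 -c "
from tr import *
angle('c',('scene',))
rows(2)"
```

```text
9.75 scene mod 96 67.6 5.048
9.75 scene knob 36 93.4 4.985
fit [ 0.864  1.288 17.529] res [-0.009  0.007 -0.006  0.004  0.002 -0.002]
t 9.8 lens z 0.09001668108545115 err now mm [0.3 1.1] omega 0.9885722363848792
[[-0.5, -4.5, 0.0], [-2.5, -9.0, 0.0], [-4.5, -13.5, 0.0], [-7.0, -18.0, 0.0], [-10.0, -22.0, 0.0], [-13.0, -26.0, 0.0], [-16.5, -29.5, 0.0], [-20.5, -32.5, 0.0], [-24.5, -35.5, 0.0], [-28.5, -38.0, 0.0]]
[[-4.5, -2.0, 0.0], [-8.5, -4.0, 0.0], [-13.0, -5.5, 0.0], [-17.5, -6.5, 0.0], [-22.5, -7.5, 0.0], [-27.0, -8.0, 0.0], [-31.5, -8.0, 0.0], [-36.0, -8.0, 0.0], [-40.5, -7.0, 0.0], [-45.0, -6.5, 0.0]]
```

Call:
{"op": "move_arm", "data": {"motion": [[[-0.5,-4.5,0],[0,0,0],1],[[-2.5,-9,0],[0,0,0],1],[[-4.5,-13.5,0],[0,0,0],1],[[-7,-18,0],[0,0,0],1],[[-10,-22,0],[0,0,0],1],[[-13,-26,0],[0,0,0],1],[[-16.5,-29.5,0],[0,0,0],1],[[-20.5,-32.5,0],[0,0,0],1],[[-24.5,-35.5,0],[0,0,0],1],[[-28.5,-38,0],[0,0,0],1]]}}

```text
clock: 10.63
tool_pos: [0.5908, -0.1425, 0.1735]
orientation: [180.0, 0.0, -86.1]
force: [0.5, 0.3, -1.4]
opening: 0.0302
gripper_force: 30.0
```

Call:
{"op": "move_arm", "data": {"motion": [[[-4.5,-2,0],[0,0,0],1],[[-8.5,-4,0],[0,0,0],1],[[-13,-5.5,0],[0,0,0],1],[[-17.5,-6.5,0],[0,0,0],1],[[-22.5,-7.5,0],[0,0,0],1],[[-27,-8,0],[0,0,0],1],[[-31.5,-8,0],[0,0,0],1],[[-36,-8,0],[0,0,0],1],[[-40.5,-7,0],[0,0,0],1],[[-45,-6.5,0],[0,0,0],1]]}}

```text
clock: 11.47
tool_pos: [0.5938, -0.0972, 0.1736]
orientation: [180.0, 0.0, -86.1]
force: [0.2, -0.1, -1.9]
opening: 0.0298
gripper_force: 30.0
```

```bash
python3 -c "
from tr import *
angle('c',('top','scene'))
rows(2)
im,K,T=snap('scene'); cv2.imwrite('pics/f.png',cv2.resize(im[180:320,180:330],None,fx=4,fy=4))"
```

```text
11.467 top knob 24 94.3 0.226
11.517 scene mod 109 65.3 0.204
11.517 scene knob 32 95.3 0.303
fit [ 0.861  1.302 15.748] res [-0.006 -0.003 -0.004  0.012 -0.021  0.014]
t 11.5667 lens z 0.09015934351200187 err now mm [-0.8 -1.2] omega 0.8357156171096314
[[-5.0, 0.5, 0.0], [-9.0, 2.0, 0.0], [-13.0, 3.5, 0.0], [-16.5, 5.5, 0.0], [-20.5, 8.0, 0.0], [-23.5, 10.5, 0.0], [-26.5, 13.0, 0.0], [-29.5, 16.0, 0.0], [-32.5, 19.0, 0.0], [-35.0, 22.0, 0.0]]
[[-2.5, 3.5, 0.0], [-4.5, 6.5, 0.0], [-6.0, 10.0, 0.0], [-7.5, 14.0, 0.0], [-9.0, 17.5, 0.0], [-10.0, 21.0, 0.0], [-11.0, 25.0, 0.0], [-11.5, 28.5, 0.0], [-12.0, 32.5, 0.0], [-12.0, 36.0, 0.0]]
```

View pics/f.png

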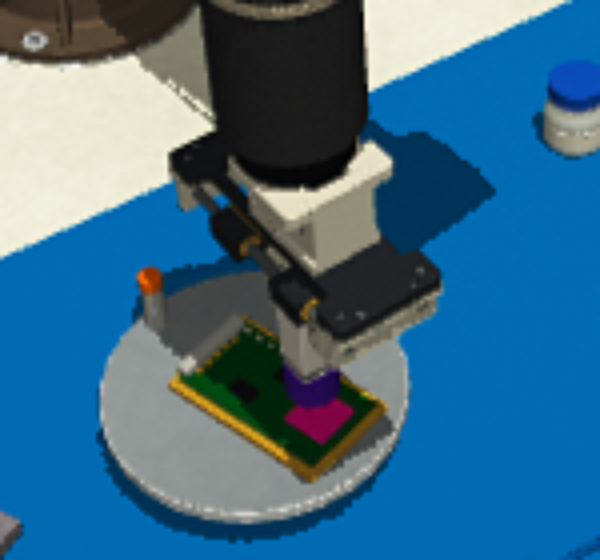

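The lamp (hood at (312,380) in the crop) is right above the pink module, upright, with the knob (150,280) clear of it.

Call:
{"op": "move_arm", "data": {"motion": [[[-7,1,0],[0,0,0],1],[[-11,2.5,0],[0,0,0],1],[[-15,4.5,0],[0,0,0],1],[[-18.5,7,0],[0,0,0],1],[[-22,9.5,0],[0,0,0],1],[[-25,12,0],[0,0,0],1],[[-28,14.5,0],[0,0,0],1],[[-31,17.5,0],[0,0,0],1],[[-34,20.5,0],[0,0,0],1],[[-36.5,24,0],[0,0,0],1]]}}

```text
clock: 12.45
tool_pos: [0.5673, -0.0626, 0.1736]
orientation: [-180.0, -0.0, -86.1]
force: [0.6, -0.2, -1.3]
opening: 0.0301
gripper_force: 30.0
```

```bash
python3 -c "
from tr import *
angle('c',('scene',))
rows(3)"
```

```text
12.45 scene mod 103 61.1 0.904
12.45 scene knob 33 95.7 1.034
fit [ 0.861  1.304 15.621] res [-0.004 -0.005  0.012 -0.019  0.016 -0.003]
t 12.5 lens z 0.09013241872588322 err now mm [ 1.2 -0.9] omega 0.7684081912872465
[[-3.0, 4.5, 0.0], [-5.0, 8.0, 0.0], [-6.5, 11.5, 0.0], [-7.5, 15.0, 0.0], [-8.5, 19.0, 0.0], [-9.5, 22.5, 0.0], [-10.0, 26.5, 0.0], [-10.5, 30.0, 0.0], [-10.5, 34.0, 0.0], [-10.5, 37.5, 0.0]]
[[0.5, 3.5, 0.0], [1.0, 7.5, 0.0], [1.5, 11.0, 0.0], [2.5, 14.5, 0.0], [3.5, 17.5, 0.0], [5.0, 21.0, 0.0], [6.5, 24.0, 0.0], [8.0, 27.0, 0.0], [10.0, 30.0, 0.0], [11.5, 33.0, 0.0]]
[[2.0, 2.5, 0.0], [4.5, 5.5, 0.0], [6.5, 7.5, 0.0], [9.0, 10.0, 0.0], [11.5, 12.0, 0.0], [14.0, 14.0, 0.0], [17.0, 16.0, 0.0], [19.5, 17.5, 0.0], [22.5, 19.0, 0.0], [25.5, 20.5, 0.0]]
```

Call:
{"op": "move_arm", "data": {"motion": [[[-3,4.5,0],[0,0,0],1],[[-5,8,0],[0,0,0],1],[[-6.5,11.5,0],[0,0,0],1],[[-7.5,15,0],[0,0,0],1],[[-8.5,19,0],[0,0,0],1],[[-9.5,22.5,0],[0,0,0],1],[[-10,26.5,0],[0,0,0],1],[[-10.5,30,0],[0,0,0],1],[[-10.5,34,0],[0,0,0],1],[[-10.5,37.5,0],[0,0,0],1]]}}

```text
clock: 13.33
tool_pos: [0.529, -0.0549, 0.1736]
orientation: [-180.0, 0.0, -86.1]
force: [0.4, 0.1, -1.3]
opening: 0.0299
gripper_force: 30.0
```

Call:
{"op": "move_arm", "data": {"motion": [[[0.5,3.5,0],[0,0,0],1],[[1,7.5,0],[0,0,0],1],[[1.5,11,0],[0,0,0],1],[[2.5,14.5,0],[0,0,0],1],[[3.5,17.5,0],[0,0,0],1],[[5,21,0],[0,0,0],1],[[6.5,24,0],[0,0,0],1],[[8,27,0],[0,0,0],1],[[10,30,0],[0,0,0],1],[[11.5,33,0],[0,0,0],1]]}}

```text
clock: 14.17
tool_pos: [0.4971, -0.0689, 0.1736]
orientation: [180.0, -0.0, -86.1]
force: [0.2, 0.1, -2.2]
opening: 0.03
gripper_force: 30.0
```

```bash
python3 -c "
from tr import *
angle('c',('scene',))
rows(2)"
```

```text
14.167 scene mod 95 56.6 2.199
14.167 scene knob 41 95.9 2.209
fit [ 0.857  1.316 14.884] res [-0.015  0.004 -0.013  0.022  0.014 -0.014]
t 14.2167 lens z 0.09002509736192123 err now mm [-0.3 -1.1] omega 0.6410992367035284
[[1.0, 2.0, 0.0], [3.0, 4.5, 0.0], [5.0, 7.0, 0.0], [7.5, 9.5, 0.0], [10.0, 11.5, 0.0], [12.5, 13.5, 0.0], [15.0, 15.0, 0.0], [17.5, 17.0, 0.0], [20.5, 18.5, 0.0], [23.0, 20.0, 0.0]]
[[3.0, 1.0, 0.0], [5.5, 2.5, 0.0], [8.5, 3.0, 0.0], [11.5, 4.0, 0.0], [14.0, 4.5, 0.0], [17.0, 5.0, 0.0], [20.0, 5.5, 0.0], [22.5, 6.0, 0.0], [25.5, 6.0, 0.0], [28.5, 6.0, 0.0]]
```

Call:
{"op": "move_arm", "data": {"motion": [[[1,2,0],[0,0,0],1],[[3,4.5,0],[0,0,0],1],[[5,7,0],[0,0,0],1],[[7.5,9.5,0],[0,0,0],1],[[10,11.5,0],[0,0,0],1],[[12.5,13.5,0],[0,0,0],1],[[15,15,0],[0,0,0],1],[[17.5,17,0],[0,0,0],1],[[20.5,18.5,0],[0,0,0],1],[[23,20,0],[0,0,0],1]]}}

```text
clock: 15.05
tool_pos: [0.4788, -0.0932, 0.1736]
orientation: [-180.0, -0.0, -86.2]
force: [1.0, 0.5, -2.2]
opening: 0.0301
gripper_force: 30.0
```

Call:
{"op": "move_arm", "data": {"motion": [[[2,1,-10],[0,0,0],1],[[2,1,-30],[0,0,0],1],[[2,1,-40],[0,0,0],1],[[2,1,-40],[0,0,0],1]]}}

```text
clock: 15.38
tool_pos: [0.4798, -0.095, 0.2166]
orientation: [-179.7, -0.0, -86.1]
force: [0.8, 0.2, -1.2]
opening: 0.03
gripper_force: 30.0
```

```bash
python3 -c "
from tr import *
p,R,o=pose();print(o['clock'],p,o['opening'],o['orientation'])
for z in (.20,.0905): print((R.inv().apply(np.array([.6267,.2427,z])-p)*1000).round(1))"
```

```text
15.3833 [ 0.47975914 -0.09499963  0.21655266] 0.029969713183216003 [-1.79703264e+02 -7.42498115e-03 -8.61256887e+01]
[-327.  -169.3   17.4]
[-327.  -168.8  126.9]
```

Call:
{"op": "move_arm", "data": {"motion": [[[-25,-13,0],[0,0,0],1],[[-60,-31,0],[0,0,0],1],[[-96,-50,0],[0,0,0],1],[[-132,-68,0],[0,0,0],1],[[-168,-87,0],[0,0,0],1],[[-204,-106,0],[0,0,0],1],[[-240,-124,0],[0,0,0],1],[[-276,-143,0],[0,0,0],1],[[-308,-160,0],[0,0,0],1],[[-327,-169,0],[0,0,0],1]]}}

```text
clock: 16.22
tool_pos: [0.6257, 0.2462, 0.2122]
orientation: [180.0, -0.0, -86.0]
force: [0.7, 0.2, -1.5]
opening: 0.0296
gripper_force: 30.0
```

Call:
{"op": "move_arm", "data": {"motion": [[[0,0,0],[0,0,0],1],[[0,0,20],[0,0,0],1],[[0,0,45],[0,0,0],1],[[0,0,65],[0,0,0],1],[[0,0,75],[0,0,0],1],[[0,0,75],[0,0,0],1],[[0,0,75],[0,0,0],1],[[0,0,75],[0,0,0],1]]}}

```text
clock: 16.88
tool_pos: [0.6255, 0.2429, 0.14]
orientation: [-179.9, 0.0, -86.1]
force: [-0.1, -0.3, -2.3]
opening: 0.0298
gripper_force: 30.0
```

```bash
python3 -c "
from tr import *
im,K,T=snap('wrist'); im,K,T=snap('scene'); cv2.imwrite('pics/g.png',cv2.resize(im[190:290,330:430],None,fx=5,fy=5))
p,R,o=pose();print(o['clock'],p,o['opening'],o['orientation'])
print((R.inv().apply(np.array([.6267,.2427,.0895])-p)*1000).round(1))"
```

```text
16.9833 [0.62548912 0.24306436 0.14024522] 0.029954407888261213 [-1.79866360e+02  6.80518784e-02 -8.61390855e+01]
[ 0.5 -1.1 50.7]
```

View pics/g.png

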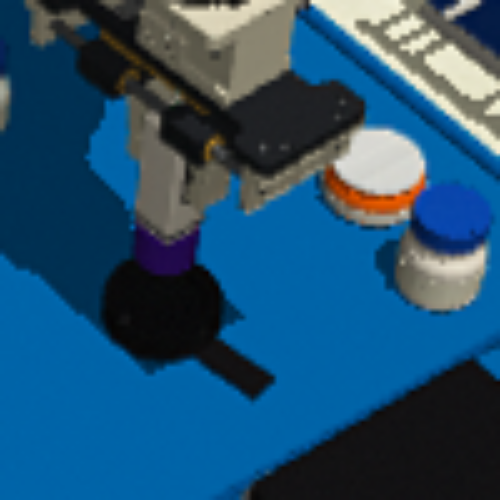

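The lamp hood (167,250) hangs over the cradle (160,310), upright and about 50 mm above its seat.

Call:
{"op": "move_arm", "data": {"motion": [[[0.5,-1,10],[0,0,0],1],[[0.5,-1,25],[0,0,0],1],[[0.5,-1,37],[0,0,0],1],[[0.5,-1,43],[0,0,0],1],[[0.5,-1,46],[0,0,0],1],[[0.5,-1,48],[0,0,0],1],[[0.5,-1,49],[0,0,0],1],[[0.5,-1,50],[0,0,0],1],[[0.5,-1,50.5],[0,0,0],1],[[0.5,-1,50.5],[0,0,0],1]]}}

```text
clock: 17.82
tool_pos: [0.6259, 0.2423, 0.0895]
orientation: [-179.9, 0.0, -86.1]
force: [-2.8, -0.1, 4.3]
opening: 0.0297
gripper_force: 30.0
```

```bash
python3 -c "
from tr import *
for i in range(3):
  p,R,o=pose();print(o['clock'],p,o['opening'],o['force'],o['orientation']); snap('wrist')"
```

```text
17.8167 [0.62590225 0.24232207 0.08949564] 0.02967285875371517 [-2.76346508 -0.06198926  4.27029044] [-1.79946983e+02  1.56309021e-02 -8.61292805e+01]
17.8667 [0.6259105  0.24232101 0.08952286] 0.029376556866063597 [-3.63390241 -0.47050601  5.78333976] [-1.79943188e+02  1.70009220e-02 -8.61268481e+01]
17.9167 [0.62589007 0.24233344 0.08950651] 0.02994780964176501 [-3.55285139 -0.85921612  6.14393905] [-1.79944038e+02  1.91292236e-02 -8.61313629e+01]
```

Call:
{"op": "move_arm", "data": {"motion": [[[0,0,0],[0,0,0],0.6],[[0,0,0],[0,0,0],0.55],[[0,0,0],[0,0,0],0.5],[[0,0,0],[0,0,0],0.4],[[0,0,0],[0,0,0],0.2],[[0,0,0],[0,0,0],0],[[0,0,0],[0,0,0],0],[[0,0,0],[0,0,0],0],[[0,0,0],[0,0,0],0],[[0,0,0],[0,0,0],0]]}}

```text
clock: 18.8
tool_pos: [0.6257, 0.2422, 0.088]
orientation: [180.0, -0.0, -86.1]
force: [0.1, -0.8, 0.1]
opening: 0.0844
gripper_force: 0.0
```

Call:
{"op": "move_arm", "data": {"motion": [[[0,0,0],[0,0,0],0],[[0,0,-8],[0,0,0],0],[[0,0,-25],[0,0,0],0],[[0,0,-55],[0,0,0],0],[[0,0,-90],[0,0,0],0],[[0,0,-125],[0,0,0],0],[[0,0,-140],[0,0,0],0],[[0,0,-140],[0,0,0],0]]}}

```text
clock: 19.47
tool_pos: [0.6278, 0.2431, 0.2345]
orientation: [-179.5, 0.2, -86.1]
force: [-0.3, -0.9, 0.4]
opening: 0.0875
gripper_force: 0.0
```

```bash
python3 -c "
from tr import *
p,R,o=pose();print(o['clock'],p,o['opening'],o['force'])
im,K,T=snap('scene'); cv2.imwrite('pics/i.png',cv2.resize(im[150:330,180:440],None,fx=3,fy=3))"
```

```text
19.4667 [0.6277532  0.24312588 0.23448715] 0.08748902535094288 [-0.31052302 -0.85271102  0.3973789 ]
```

View pics/i.png

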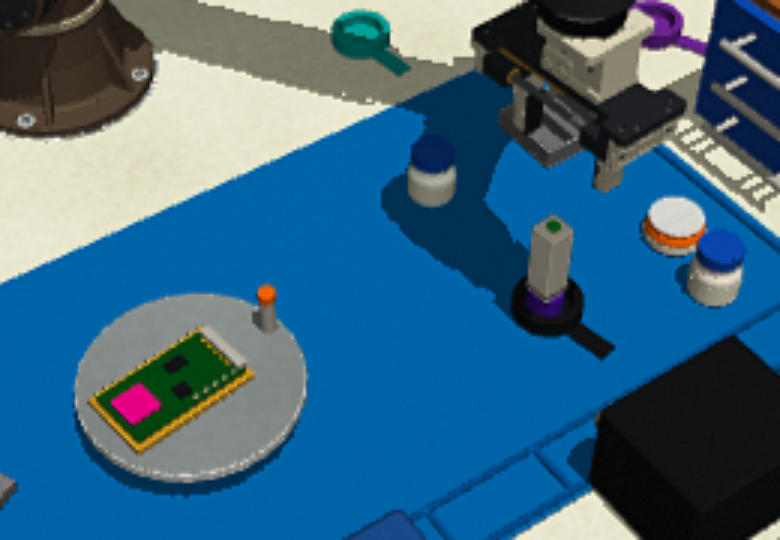

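The lamp stands upright in its black cradle (548,290), the gripper is clear, and the bystanders are where they were.

```bash
python3 -c "
from plant import ctrl
print(ctrl.close_job())"
```

```text
the job is handed in; nothing more can be done
None
```

The job is handed in at 19.5 s on the robot clock: I pushed the turntable to about one turn in 5 s, kept the lamp 25 mm above the moving module for about 8 s (a turn slowing to about 10 s), then stood it upright in its cradle and let go; `close_job()` returned no verdict.

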